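Ballast the table easel and counter-hold its hidden bolt

TASK

Steady the table easel's foot by laying the two loose steel ballast plates, one on the other, squarely on the plate that is screwed to it, so that all three make one flush pile. Then reach down into the gap behind the steel bracket, take the hidden hexagonal bolt head squarely between the fingers and hold it firmly so that the nut runner can no longer drag it round; finish while still holding it, do not let go. Leave everything else on the table where it is.

Things in the scene. Friction and masses are not known exactly. Their poses are not given: they have to be found in the camera images.
- pile (a point): Top centre of the ballast plate screwed down on the table easel's foot, 27 mm above the table: dark steel, 80 mm long (point x), 56 mm wide (point y), 12 mm thick. The wooden foot (200 mm in x, 340 mm in y, 15 mm thick) is fixed to the table; the point's x and y lie along its edges, z is up. 60 mm either way in y from the plate's centre is free.
- plate_a_mid (a point): Centre of a loose ballast plate, plain dark steel, 80 mm long (its x), 56 mm wide (its y), 12 mm thick (its z), about 0.4 kg, lying flat on the table, centre 6 mm up.
- plate_b_mid (a point): Centre of the other loose ballast plate, identical with the first.
- head (a point): Centre of the hexagonal steel bolt head, 85 mm above the table, 70 mm above the foot: 24 mm across flats, 27.7 mm across corners, 16 mm thick. Fixed to the foot, not turning with the bolt: x along the bolt's level axis (as x of point pile), z up. Reach it from above, fingers on its +y and -y sides; nothing stands within 75 mm of it in y, nor within 25 mm of it in x except its own 20 mm thick shank.
- bracket (a point): Middle of the top edge, gap side, of the upright steel bracket that hides the head: 28 mm above and 26 mm to +x of the head's centre, 110 mm wide in y. Beyond it towards +x, up to 240 mm from the head, are the wooden canvas ledge, the nut and the nut runner in its cradle, none higher than the bracket.
- rail (a point): Middle of the top edge, gap side, of the wooden back rail (18 mm thick, 130 mm wide in y): 20 mm above and 30 mm to -x of the head's centre. The gap between rail and bracket is 56 mm wide, open at the top and at both y ends.
- bolt (a joint): Turn of the bolt about its axis (rad, right-handed about x of point head). At 0 and at every multiple of pi/3 two flats face +y and -y. The nut runner drags the bolt round slowly, at about 0.2 rad/s with about 0.06 N m, until something holds it; parallel fingers that close on it from +y and -y turn its flats to themselves.
- jar: small white lidded jar, 32 mm across, 40 mm tall, standing on the easel foot; origin under its middle. A bystander, loose.
- paint_bottle: green paint bottle, 44 mm across, 110 mm tall, standing; origin under its middle. A bystander, loose.
- paint_bottle2: white paint bottle, 44 mm across, 110 mm tall, standing; origin under its middle. A bystander, loose.
- paint_pot: open red paint pot, 90 mm across the rim, 85 mm tall; origin under its middle. A bystander, loose.
- palette: white palette plate, 140 mm across, 16 mm tall; origin under its middle. A bystander, loose.
- screwdriver: screwdriver lying flat; origin under its middle. A bystander, loose.
- brush: paint brush lying flat; origin under its middle. A bystander, loose.
There are look-alikes about, which are no part of the job. Leave any yellow look-alike of the part that bears plate_b_mid alone.

How it is judged:
On the way, in this order (a step that is already met when the one before it is completed fails the run):
1. both loose plates lie flush on the screwed-down plate, let go (x of plate_a_mid in the frame of pile between -0.006 and 0.006 m and y of plate_a_mid in the frame of pile between -0.006 and 0.006 m and z of plate_a_mid in the frame of pile between 0.003 and 0.022 m and angle between the x axis of each of plate_a_mid, plate_b_mid and the x axis of pile, either way round below 0.12 rad and angle between each of plate_a_mid, plate_b_mid's own z axis and vertical below 0.06 rad and x of plate_b_mid in the frame of pile between -0.006 and 0.006 m and y of plate_b_mid in the frame of pile between -0.006 and 0.006 m and z of plate_b_mid in the frame of pile between 0.003 and 0.022 m and distance between the grasp point and plate_a_mid above 0.04 m and distance between the grasp point and plate_b_mid above 0.04 m), for 0.3 s.
2. the bolt head is gripped in the gap and no longer turns (contact force between the fingers and bolt above 6 N and velocity of joint bolt between -0.03 and 0.03 rad/s and distance between the grasp point and head below 0.018 m), for 0.4 s.
At the end, for the whole second after the job is handed in: Both loose plates lie flat on the screwed-down one, centred within 6 mm each way and 0.12 rad; the fingers grip the bolt head with over 6 N, the grasp point within 18 mm of its centre, and the bolt turns slower than 0.03 rad/s. The robot ends holding it (all of step 2 and x of plate_a_mid in the frame of pile between -0.006 and 0.006 m and y of plate_a_mid in the frame of pile between -0.006 and 0.006 m and z of plate_a_mid in the frame of pile between 0.003 and 0.022 m and angle between the x axis of each of plate_a_mid, plate_b_mid and the x axis of pile, either way round below 0.12 rad and angle between each of plate_a_mid, plate_b_mid's own z axis and vertical below 0.06 rad and x of plate_b_mid in the frame of pile between -0.006 and 0.006 m and y of plate_b_mid in the frame of pile between -0.006 and 0.006 m and z of plate_b_mid in the frame of pile between 0.003 and 0.022 m); the arm keeps its last pose, push and grip.
It fails at once if a bystander is shifted by more than 30 mm (distance of any of jar, paint_bottle, paint_bottle2, paint_pot, palette, screwdriver, brush from where it was at the start of the episode above 0.03 m).
It also fails if it takes over 59 s, if anything falls off the work surface, if the arm or the gripper's body presses on something with over 40 N, if the wrist force passes 120 N, or if a joint passes its speed limit or range.

ROBOT

A 6-joint arm with a two-finger parallel gripper is mounted at the origin on the work surface. World frame = base frame: x ahead of the robot, y to its left, z up, the work surface at z = 0. Lengths are in m, angles in rad, forces in N, time in s.
With the tool pointing down it reaches from about 0.35 to 0.85 m from the base axis. Payload 8.1 kg.
Tool frame: the origin (TCP) lies midway between the tips of the shut fingers; the grasp point (between the pads) lies 19 mm behind it (robot.grip_point_offset is the distance from the TCP to the grasp point, in m); z points along the fingers, y is the line along which they close (so a half turn about z gives the same grasp; the last joint's range is limited). The gripper opens to 93 mm and grips with 3 to 60 N. Pads are 15 mm wide; open, the fingers measure 128 mm over their backs; the gripper's body (75 mm by 188 mm) begins 65 mm behind the grasp point.
Start: joints at [1.164, 0.13, 1.488, -0, 1.523, -0.085], TCP at [0.19, 0.569, 0.219] pointing down, gripper open.
Joint ranges: [-2.96, 2.96], [-0.89, 2.26], [0.02, 2.5], [-1.34, 4.48], [0, 2.73], [-2.66, 2.66]. Speed limits (rad/s): [2.39, 2.39, 2.79, 3.14, 3.14, 3.14].

INTERFACE

Orientations are given as a rotation vector (axis times angle).
In Python, from plant import robot, read_camera, job gives the robot as it stands.
- The arm moves only by the shell command python3 -m inch 'ROWS' [FORCE]. ROWS is JSON, one flat list of numbers, 5 for each row, row after row: the shift along the world's x, y, z in mm, then the turn about the world's z in degrees, then the opening in per cent of the stroke, from 0 (shut) to 100 (fully open). In form: [dx, dy, dz, yaw, hand, dx, dy, dz, yaw, hand, ...]. A call has 1 to 10 rows; each row is the pose to reach, as a shift and turn from the pose commanded when the call began; what a row does not reach only later rows make up. A row lasts 1/12 s, in which the tool goes at most 41.7 mm and 7.16 degrees, less where a joint would pass 70% of its speed; a pose out of reach is approached as far as the arm can. A call with a gripper value outside its range is refused whole. The fingers move at their own pace and stop on an object; FORCE is the grip in N (left out, the last holds). Time passes only in rows, so rows that repeat a pose let the fingers close. It gives the time, the measured TCP pose, the force, the opening and the grip force at its end, in the units of the state.
- robot.read_state(): the state, without advancing time (a new reading comes with each control period).
- read_camera(name): name is "scene" or "top"; returns a dict with "image" (420x560x3 uint8, blue, green, red), "K" (3x3 intrinsics, pixels), "extrinsics" (4x4, takes a point from world to camera coordinates). Camera axes: x right, y down, z forward; pixel columns grow to the right and rows downward; lengths in m; the calibration is good to about 2 mm. A picture is of the moment at which its call begins. There is no depth.
- job.close_job(): hands the job in; it is judged then, once.
The state is a dict: "t": time; "q": joint angles; "dq": joint speeds; "joint_torque": joint torques, N m; "tool_pos": TCP position; "orientation": TCP orientation; "force": force on the tool from outside, world axes, zero at the start; "wrist_torque": the same for the moment, N m; "opening": finger opening in m; "gripper_force": force on a finger pad.
Only numpy, scipy, OpenCV 4.12 (cv2) and the standard library are available. Lean on these libraries where they do the work, as an engineer would, in place of code of your own. Each camera call takes 0.05 s, during which the arm holds its last target. There are 200 camera calls.

## Working session

There is one attempt and no reset: what is moved stays moved. The work goes in short steps, Python scripts to look and compute and a shell command to move; the robot and the scene stay as the last step left them, time stands still between calls to the robot, and variables do not carry over. Pictures are saved under pics/ and viewed, at most 10 in all, crops included, and the job is handed in when it is done.

```bash
mkdir -p pics; ls; cat > h.py <<'E'
import numpy as np, cv2
from plant import robot, read_camera, job
def ray(c,u,v):
    K=np.array(c["K"]);E=np.array(c["extrinsics"]);R=E[:3,:3];t=E[:3,3]
    return -R.T@t, R.T@np.linalg.solve(K,[u,v,1])
def at(c,u,v,z):
    o,d=ray(c,u,v); return o+d*(z-o[2])/d[2]
def px(c,p):
    K=np.array(c["K"]);E=np.array(c["extrinsics"]);q=K@(E[:3,:3]@np.array(p)+E[:3,3]);return q[:2]/q[2]
E
python3 - <<'E'
from h import *
import pickle
for n in("top","scene"):
    c=read_camera(n); pickle.dump(c,open(n+"0.pkl","wb")); cv2.imwrite(f"pics/{n}0.png",cv2.resize(c["image"],(800,600),interpolation=cv2.INTER_CUBIC)); print(n,ray(c,280,210))
s=robot.read_state();print(s["t"],s["orientation"],s["opening"],robot.grip_point_offset)
E
```

```text
pics
top (array([ 0.33843459, -0.0258611 ,  1.45402058]), array([ 0.16267109,  0.03892473, -0.98601652]))
scene (array([1.15111579, 0.33206788, 0.91860112]), array([-0.53402005, -0.29514234, -0.79249831]))
0.1 [-5.03265915e-01 -3.10061249e+00  2.56322985e-03] 0.09327914806114437 0.0188
```

View pics/top0.png

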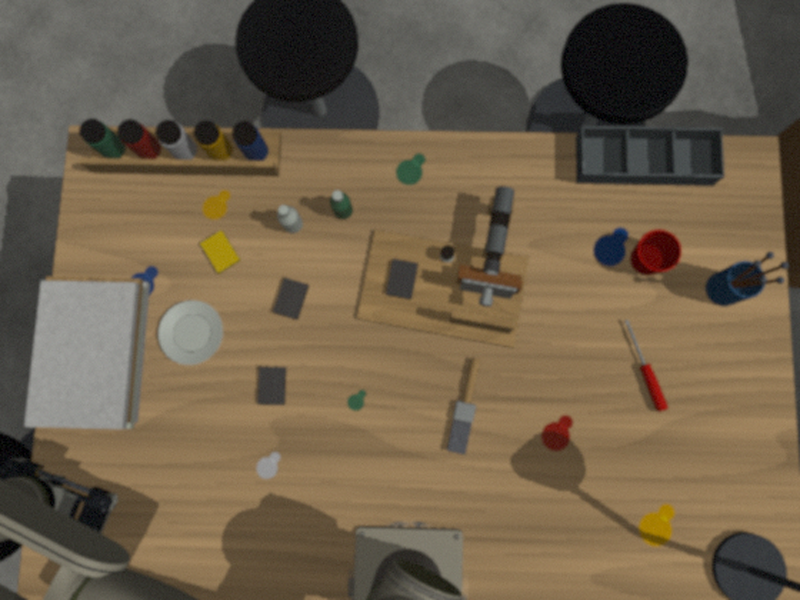

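View pics/scene0.png

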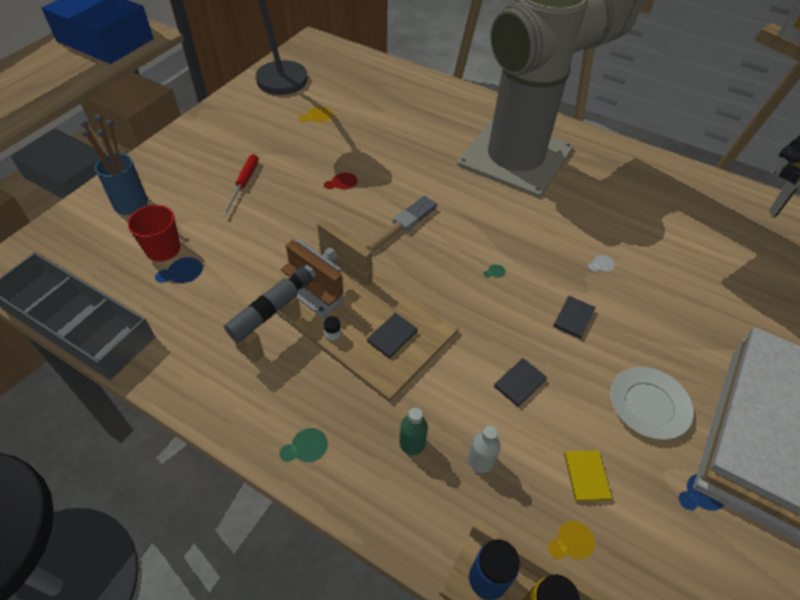

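The top view shows two loose dark plates at (291,298) and (271,385), the screwed plate at (402,279), and the yellow look-alike at (219,251), which I leave alone. The bolt gap is near (487,300). I'll confirm these in an enlarged crop and measure them.

```bash
cat >> h.py <<'E'
def plates(c,zs,seeds,show=None):
    # dark-quad fit: minAreaRect in world plane z; side view corrected by area prior not needed for near-top camera
    g=cv2.cvtColor(c["image"],cv2.COLOR_BGR2GRAY); big=cv2.resize(g,None,fx=4,fy=4,interpolation=cv2.INTER_CUBIC); out=[]
    for (u,v),z in zip(seeds,zs):
        u0,v0=int(u*4),int(v*4); m=(big<85).astype(np.uint8); _,lab=cv2.connectedComponents(m); mm=(lab==lab[v0,u0]).astype(np.uint8)
        cs=max(cv2.findContours(mm,0,cv2.CHAIN_APPROX_NONE)[0],key=cv2.contourArea)[:,0,:]
        w=np.array([at(c,(a+.5)/4-.5,(b+.5)/4-.5,z)[:2]*1000 for a,b in cs],np.float32)
        r=cv2.minAreaRect(w); (cx,cy),(a,b),an=r
        if a<b: an+=90; a,b=b,a
        out.append((cx,cy,a,b,(an+90)%180-90)); 
    return np.array(out)
E
python3 - <<'E'
from h import *
import pickle
np.set_printoptions(precision=1,suppress=True)
c=pickle.load(open("top0.pkl","rb"))
print(plates(c,[.012,.012,.027],[(204,209),(190,270),(281,195)]))
im=c["image"][150:290,175:375]; cv2.imwrite("pics/c1.png",cv2.resize(im,(800,560),interpolation=cv2.INTER_CUBIC))
s=pickle.load(open("scene0.pkl","rb"))
im=s["image"][145:285,180:380]; cv2.imwrite("pics/c2.png",cv2.resize(im,(800,560),interpolation=cv2.INTER_CUBIC))
g=cv2.cvtColor(c["image"],cv2.COLOR_BGR2GRAY);print(g[200:220:3,190:220:3]);print(g[182:212:3,260:300:4])
E
```

```text
[[575.6 269.2  79.9  60.7 -15.7]
 [389.2 299.9  79.3  61.9   0.4]
 [621.1  32.5  81.5  63.7  -9.9]]
[[132 126  77  60  59  58  58  59  66 124]
 [135 110  67  60  58  56  59  62  76 136]
 [136  97  62  62  63  62  62  64 102 130]
 [128  78  62  57  61  63  63  63 125 131]
 [108  67  62  62  62  62  59  73 123 123]
 [ 87  59  60  63  64  61  64  97 116 117]
 [ 94  62  61  61  64  61  61 114 121 121]]
[[114 114 117  96  67  76  89 110 115 115]
 [110 111 108  73  56  59  58  60  87 118]
 [112 117 116  76  61  63  58  61 101 101]
 [121 119 121  70  56  60  60  57 103  80]
 [124 123 118  67  57  58  57  60 111  83]
 [114 119 109  58  61  60  61  58 120 110]
 [114 109  86  61  59  56  62  63 124 127]
 [110 112  82  56  58  60  56  72 119 115]
 [110 115 108  72  60  59  63  82 110 111]
 [115 112 115 113 113 105  88 104 117 118]]
```

View pics/c1.png

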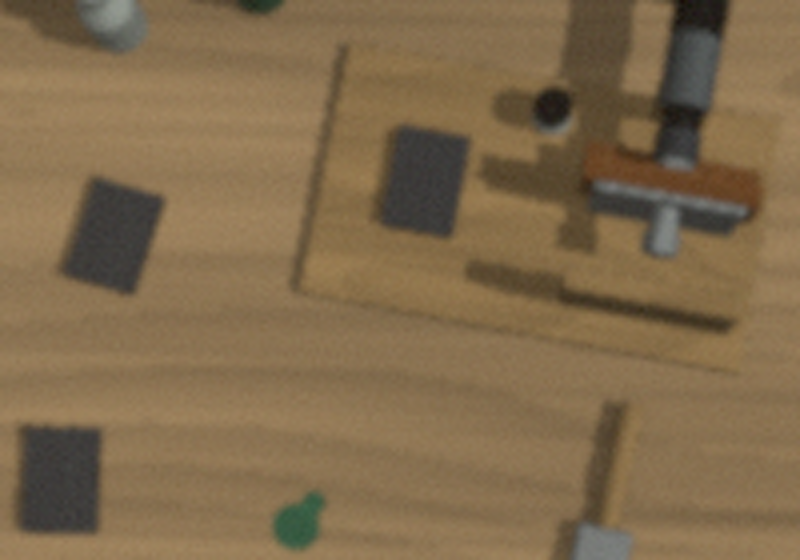

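View pics/c2.png

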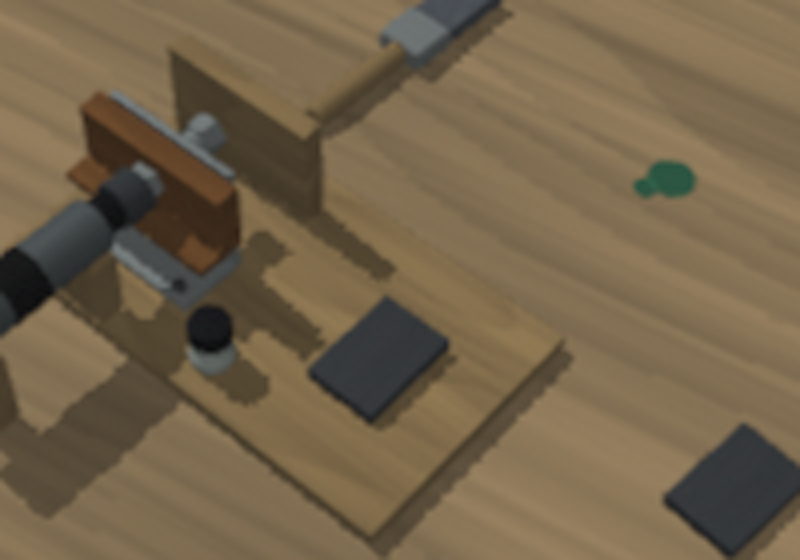

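```bash
cat > fit.py <<'E'
from h import *
import pickle
from scipy.optimize import minimize
def mask(c,seed,th=88):
    g=cv2.cvtColor(c["image"],cv2.COLOR_BGR2GRAY); big=cv2.resize(g,None,fx=4,fy=4,interpolation=cv2.INTER_CUBIC)
    _,l=cv2.connectedComponents((big<th).astype(np.uint8)); return (l==l[int(seed[1]*4),int(seed[0]*4)])
def fit(cams,seeds,x0,zb,h=12,shadow=True,dx=80,dy=56,th=88):
    ms=[mask(c,s,th) for c,s in zip(cams,seeds)]
    boxes=[]
    for m in ms:
        v,u=np.nonzero(m); boxes.append((u.min()-24,u.max()+24,v.min()-24,v.max()+24))
    ws=[cv2.GaussianBlur(m[b[2]:b[3],b[0]:b[1]].astype(np.float32),(0,0),2) for m,b in zip(ms,boxes)]
    def cost(p):
        x,y,a,sx,sy=p; ca,sa=np.cos(np.radians(a)),np.sin(np.radians(a)); e=0
        P=[(x+i*dx/2*ca-j*dy/2*sa,y+i*dx/2*sa+j*dy/2*ca,z) for i in(-1,1) for j in(-1,1) for z in(zb,zb+h)]
        if shadow: P+=[(q[0]+sx,q[1]+sy,zb) for q in P if q[2]>zb]
        for c,b,w in zip(cams,boxes,ws):
            pp=np.array([(px(c,np.array(q)/1000)+.5)*4-.5 for q in P])-[b[0],b[2]]
            hull=cv2.convexHull(pp.astype(np.float32)); im=np.zeros(w.shape,np.float32)
            cv2.fillConvexPoly(im,np.round(hull*16).astype(np.int32),1.,shift=4)
            e+=np.mean(np.abs(cv2.GaussianBlur(im,(0,0),2)-w))/w.mean()
        return e
    r=minimize(cost,[*x0,-1,4],method="Nelder-Mead",options=dict(initial_simplex=np.array([*x0,-1,4])+np.vstack([np.zeros(5),np.diag([5,5,4,3,3])]),maxiter=500,xatol=.05,fatol=1e-5))
    return r.x,r.fun
E
python3 - <<'E'
from fit import *
np.set_printoptions(precision=1,suppress=True)
c=pickle.load(open("top0.pkl","rb"));s=pickle.load(open("scene0.pkl","rb"))
for tp,x0,z in [((204,209),(575,267,-15),0),((190,270),(389,298,0),0),((281,195),(621,30,-10),15)]:
    sp=px(s,[x0[0]/1000,x0[1]/1000,(z+12)/1000])
    for cc,ss in (([c,s],[tp,sp]),([c],[tp]),([s],[sp])): print(*fit(cc,ss,x0,z))
T=lambda u,v:((u+.5)/4-.5+175,(v+.5)/4-.5+150)
S=lambda u,v:((u+.5)/4-.5+180,(v+.5)/4-.5+145)
for n,p,z in [("foot TL",(342,45),15),("foot BL",(297,290),15),("foot BR",(738,370),15),("head",(661,245),85),("brL",(592,193),113),("brR",(745,220),113)]: print(n,at(c,*T(*p),z/1000)*1000)
for n,p,z in [("foot corner",(562,345),15),("foot c2",(372,535),15),("railL far",(172,50),105),("rail gap side near",(320,135),105),("head end topish",(205,130),85),("br edge1",(113,94),113),("br edge2",(234,176),113)]: print(n,at(s,*S(*p),z/1000)*1000)
E
```

```text
[577.7 269.  -14.3   0.7   4.4] 0.12850818037986755
[576.3 270.2 -15.    1.6   2.4] 0.04081353917717934
[577.9 266.7 -14.5   1.1   5.7] 0.03370342776179314
[390.1 299.   -0.6   0.2   4.4] 0.15518859028816223
[389.3 299.9   0.7   0.4   4.7] 0.04871540516614914
[391.1 296.1   0.8  -1.2   6.7] 0.03213682025671005
[622.2  28.9 -10.3   2.1   5.7] 0.11723017692565918
[621.6  29.9  -9.5   1.8   5.7] 0.04444560781121254
[623.3  27.3  -9.5   0.9   6.8] 0.02908298932015896
foot TL [729.4  97.   15. ]
foot BL [536.4 124.8  15. ]
foot BR [ 482.8 -210.2   15. ]
head [ 565.4 -145.5   85. ]
brL [597.3 -93.7 113. ]
brR [ 580.1 -202.5  113. ]
foot corner [544.9 122.4  15. ]
foot c2 [733.   89.7  15. ]
railL far [ 530.3 -199.9  105. ]
rail gap side near [541.4 -71.2 105. ]
head end topish [ 564.6 -149.3   85. ]
br edge1 [ 591.  -203.5  113. ]
br edge2 [606.7 -94.5 113. ]
```

The crop confirms two plain dark loose plates, yaw about -15° and 0°, plus the screwed one on the foot at about -9.5°. The yellow plate is left out. Moving above plate A at about (577, 268).

```bash
python3 -m inch '[387,-300,-119,4,100,387,-300,-119,4,100,387,-300,-119,4,100,387,-300,-119,4,100,387,-300,-119,4,100,387,-300,-119,4,100,387,-300,-119,4,100,387,-300,-119,4,100,387,-300,-119,4,100,387,-300,-119,4,100]' 20; cat > st.py <<'E'
from h import *
from scipy.spatial.transform import Rotation as R
s=robot.read_state(); y=R.from_rotvec(s["orientation"]).as_matrix()[:,1]
print(round(s["t"],2),np.round(np.array(s["tool_pos"])*1000,1),"yaw",round(np.degrees(np.arctan2(y[1],y[0]))%180-90,1),"F",np.round(s["force"],1),round(s["opening"]*1000,1),round(s["gripper_force"],1))
E
python3 st.py
```

```text
t: 0.93
tool_pos: [0.5108, 0.3195, 0.1194]
orientation: [-0.395, -3.116, 0.0]
force: [0.7, 0.4, -0.3]
opening: 0.0931
gripper_force: 0.0
0.93 [510.8 319.5 119.4] yaw -14.4 F [ 0.7  0.4 -0.3] 93.1 0.0
```

```bash
python3 -m inch '[40,-31,-12,0,100,40,-31,-12,0,100,40,-31,-12,0,100,40,-31,-12,0,100]' >/dev/null; python3 st.py; python3 - <<'E'
from h import *
t=read_camera("top");s=read_camera("scene")
a=t["image"][140:290,150:350]; b=s["image"][180:330,280:480]
cv2.imwrite("pics/g1.png",cv2.resize(np.hstack([a,b]),(800,300),interpolation=cv2.INTER_CUBIC))
E
```

```text
1.27 [549.2 289.9 107.6] yaw -14.5 F [-0.7  0.1  1.3] 92.8 0.0
```

View pics/g1.png

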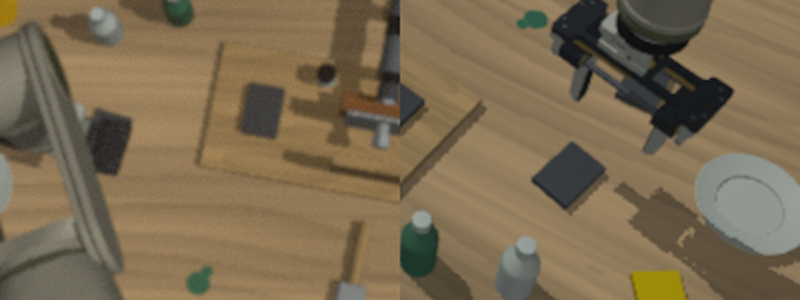

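The gripper is above and behind plate A. From the scene camera the plate is clear, at crop (570,175). Going down and gripping.

```bash
python3 -m inch '[27,-21,-30,0,100,27,-21,-60,0,100,27,-21,-90,0,100,27,-21,-103,0,100,27,-21,-103,0,100,27,-21,-103,0,100]' >/dev/null; python3 st.py;  python3 -m inch '[0,0,0,0,30,0,0,0,0,30,0,0,0,0,30,0,0,0,0,30,0,0,0,0,30,0,0,0,0,30]' 25 >/dev/null; python3 st.py
```

```text
1.87 [575.9 270.4   5.7] yaw -14.3 F [-0.1  0.3  0.6] 92.9 0.0
2.37 [576.9 269.1   5.6] yaw -14.4 F [-1.6 -3.8  0.6] 58.0 2.5
```

```bash
python3 -m inch '[0,0,0,0,30,0,0,0,0,30,0,0,0,0,30]' 30 >/dev/null; python3 st.py; python3 -m inch '[0,0,30,0,30,0,0,65,0,30,0,0,65,0,30]' >/dev/null;python3 st.py; python3 - <<'E'
from fit import *
s=read_camera("scene");cv2.imwrite("pics/g2.png",cv2.resize(s["image"][180:320,270:470],(800,560),interpolation=cv2.INTER_CUBIC)); pickle.dump(s,open("s2.pkl","wb"))
E
```

```text
2.62 [576.8 269.    5.5] yaw -14.4 F [-0.8 -1.4  3.2] 55.7 30.0
2.87 [580.4 270.6  77.1] yaw -14.4 F [ 2.   1.  -0.7] 55.6 30.0
```

View pics/g2.png

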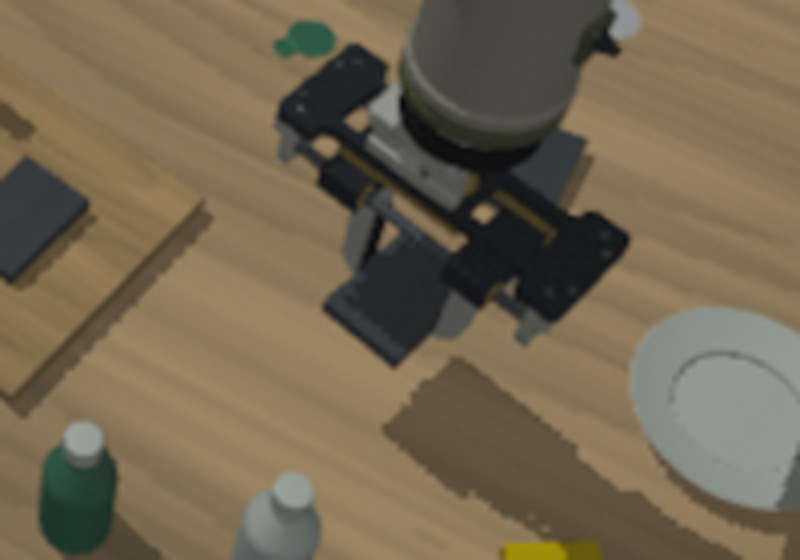

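Plate A is held level between the fingers. Carrying it above the pile.

```bash
python3 -m inch '[45,-240,10,5,30,45,-240,10,5,30,45,-240,10,5,30,45,-240,10,5,30,45,-240,10,5,30,45,-240,10,5,30,45,-240,10,5,30,45,-240,10,5,30,45,-240,10,5,30,45,-240,10,5,30]' >/dev/null; python3 st.py;
```

```text
3.75 [620.8  30.4  78.9] yaw -9.4 F [-0.3  0.4 -3.6] 55.3 30.0
```

```bash
python3 -m inch '[1,-1,-20,0,30,1,-1,-38,0,30,1,-1,-43,0,30,1,-1,-43,0,30,1,-1,-43,0,30,1,-1,-43,0,30]' >/dev/null; python3 st.py;
```

```text
4.25 [623.5  28.8  38.4] yaw -9.4 F [ 0.2 -0.5 -3.3] 55.5 30.0
```

```bash
python3 -m inch '[-1,0,-2,0,30,-1,0,-4,0,30,-1,0,-5,0,30,-1,0,-5,0,30,-1,0,-5,0,30]' >/dev/null; python3 st.py;  python3 -m inch '[0,0,0,0,75,0,0,0,0,75,0,0,0,0,75]' >/dev/null; python3 st.py
```

```text
4.67 [622.   28.1  32.5] yaw -9.4 F [-0.   0.  -2.8] 55.7 30.0
4.92 [622.2  28.1  32.8] yaw -9.4 F [0.3 0.2 0.2] 68.5 0.0
```

Released. I'll straddle the fixed plate too and squeeze gently to square both and find the pile's true y.

```bash
python3 -m inch '[0,0,-5,0,80,0,0,-10,0,80,0,0,-10,0,80,0,0,-10,0,40,0,0,-10,0,40,0,0,-10,0,40,0,0,-10,0,40,0,0,-10,0,40]' 12 >/dev/null; python3 st.py
```

```text
5.58 [621.9  28.6  22.4] yaw -9.4 F [ 1.8  2.9 -0.9] 55.7 12.0
```

```bash
python3 -m inch '[0,0,0,0,100,0,0,0,0,100,0,0,0,0,100,0,0,40,0,100,0,0,80,0,100,0,0,90,0,100,0,0,90,0,100]' 30 >/dev/null; python3 st.py
python3 -m inch '[-232,269,0,10,100,-232,269,0,10,100,-232,269,0,10,100,-232,269,0,10,100,-232,269,0,10,100,-232,269,0,10,100,-232,269,0,10,100,-232,269,0,10,100,-232,269,0,10,100,-232,269,0,10,100]'  >/dev/null; python3 st.py
python3 - <<'E'
from fit import *
np.set_printoptions(precision=1,suppress=True)
s=read_camera("scene");t=read_camera("top")
cv2.imwrite("pics/p1.png",cv2.resize(np.hstack([t["image"][150:250,250:350],s["image"][200:300,220:320]]),(800,400),interpolation=cv2.INTER_CUBIC))
c=s;sp=px(s,[.622,.0286,.039])
for h,z in((24,15),): print(fit([s],[sp],(622,28,-9.5),z,h))
try: print(fit([t],[px(t,[.622,.0286,.039])],(622,28,-9.5),15,24))
except Exception as e: print(e)
E
```

```text
6.17 [625.4  27.9 118.1] yaw -9.4 F [0.6 0.4 0.3] 92.4 0.0
7.0 [386.2 299.6 111.1] yaw 0.8 F [0.1 0.1 0.1] 93.3 0.0
(array([623.4,  26.9, -10.9,   2.9,  16.7]), np.float64(0.8807224631309509))
(array([621.5,  30. ,  -9.7,   6.4,  12.7]), np.float64(0.06180424615740776))
```

View pics/p1.png

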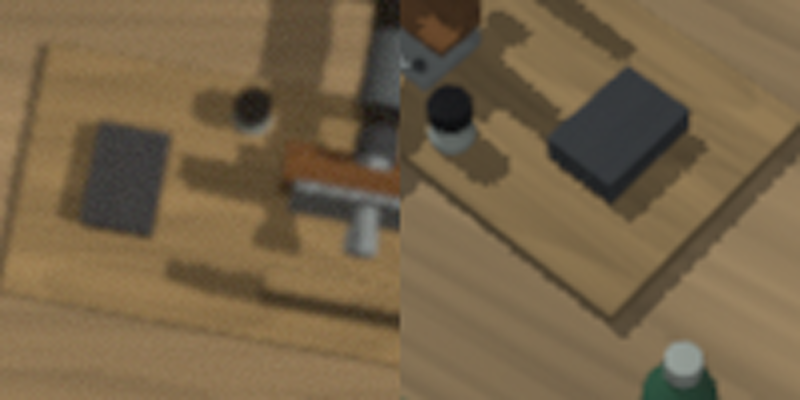

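Plate A lies flush on the fixed plate: the scene view, crop (620,135), shows one clean block. Now plate B.

```bash
python3 -m inch '[1,-1,-40,0,100,1,-1,-80,0,100,1,-1,-98,0,100,1,-1,-98,0,100,1,-1,-98,0,100]' >/dev/null; python3 st.py
```

```text
7.52 [390.4 294.5  13.1] yaw 0.5 F [0.8 0.4 0.5] 92.9 0.0
```

```bash
python3 -m inch '[0,3,-7,0,100,0,3,-7,0,100,0,3,-7,0,100,0,3,-7,0,30,0,3,-7,0,30,0,3,-7,0,30,0,3,-7,0,30,0,3,-7,0,30,0,3,-7,0,30]' 30 >/dev/null; python3 st.py;python3 -m inch '[0,0,0,0,30,0,0,0,0,30,0,0,0,0,30]' >/dev/null; python3 st.py; python3 -m inch '[0,0,40,0,30,0,0,80,0,30,0,0,85,0,30,0,0,85,0,30]' >/dev/null;python3 st.py
```

```text
8.27 [390.7 299.1   7.3] yaw 0.6 F [-0.6 -2.7  1.6] 57.7 1.2
8.52 [390.7 299.    7.3] yaw 0.6 F [-0.7 -1.7  3.4] 55.3 30.0
8.85 [392.8 300.5  95.2] yaw 0.6 F [ 0.6  0.1 -4. ] 55.4 30.0
```

```bash
python3 -m inch '[232,-270,0,-10,30,232,-270,0,-10,30,232,-270,0,-10,30,232,-270,0,-10,30,232,-270,0,-10,30,232,-270,0,-10,30,232,-270,0,-10,30,232,-270,0,-10,30,232,-270,0,-10,30,232,-270,0,-10,30]' >/dev/null; python3 st.py; python3 -m inch '[0,0,-20,0,30,0,0,-40,0,30,0,0,-40,0,30,0,0,-40,0,30]' >/dev/null; python3 st.py
```

```text
9.68 [623.7  24.5  89.1] yaw -9.7 F [ 0.5 -0.4 -4.3] 55.3 30.0
10.02 [619.4  29.6  48.5] yaw -9.4 F [ 0.8 -0.2 -3.6] 56.0 30.0
```

```bash
python3 -m inch '[0,0,0,0,30,0,0,0,0,30,0,0,0,0,30]' >/dev/null; python3 st.py
```

```text
10.27 [623.5  29.4  53.5] yaw -9.4 F [ 0.8  0.2 -3.8] 55.4 30.0
```

```bash
python3 -m inch '[-1,-1,-3,0,30,-1,-1,-6,0,30,-1,-1,-7,0,30,-1,-1,-7,0,30,-1,-1,-7,0,30]' >/dev/null; python3 st.py
```

```text
10.68 [621.6  28.1  45.1] yaw -9.4 F [ 0.7  0.3 -3.3] 55.8 30.0
```

```bash
python3 -m inch '[0,0,-1,0,30,0,0,-1,0,30,0,0,-1,0,30]' >/dev/null; python3 st.py; python3 -m inch '[0,0,0,0,75,0,0,0,0,75,0,0,0,0,75,0,0,-8,0,75,0,0,-17,0,75,0,0,-23,0,75,0,0,-23,0,75]' >/dev/null; python3 st.py;  python3 -m inch '[0,0,0,0,40,0,0,0,0,40,0,0,0,0,40,0,0,0,0,40,0,0,0,0,40]' 12 >/dev/null; python3 st.py
```

```text
10.93 [621.9  28.1  44.4] yaw -9.4 F [-0.5  1.1 -3.5] 56.0 30.0
11.52 [619.9  28.2  18.5] yaw -9.4 F [ 0.1  0.3 -0.5] 69.8 0.0
11.93 [621.9  28.6  21.4] yaw -9.4 F [ 1.2  3.  -1.4] 56.0 12.0
```

```bash
python3 -m inch '[0,0,0,0,100,0,0,0,0,100,0,0,0,0,100,0,0,40,0,100,0,0,80,0,100,0,0,120,0,100,0,0,145,0,100]' >/dev/null; python3 st.py; python3 -m inch '[-55,-50,0,0,100,-55,-50,0,0,100,-55,-100,0,0,100,-55,-173,0,0,100,-55,-173,0,0,100,-55,-173,0,0,100,-55,-173,0,0,100,-55,-173,0,0,100]' >/dev/null; python3 st.py
python3 - <<'E'
from fit import *
np.set_printoptions(precision=1,suppress=True)
s=read_camera("scene");t=read_camera("top")
cv2.imwrite("pics/p2.png",cv2.resize(np.hstack([t["image"][150:250,250:350],s["image"][130:280,180:330]][:1]+[cv2.resize(s["image"][130:280,180:330],(100,100),interpolation=cv2.INTER_AREA)]) if 0 else cv2.resize(s["image"][130:280,180:380],(800,600),interpolation=cv2.INTER_CUBIC),(800,600)))
print(fit([t],[px(t,[.622,.0286,.051])],(622,28,-9.5),15,36))
E
```

```text
12.52 [623.3  27.9 171.4] yaw -9.4 F [ 1.3 -0.6 -0.3] 92.5 0.0
13.18 [ 566.6 -144.9  166.3] yaw -9.5 F [-0.5  0.3  0.2] 92.9 0.0
(array([605.8,  -9. , -14. ,  22.7,  92.2]), np.float64(0.565794825553894))
```

View pics/p2.png

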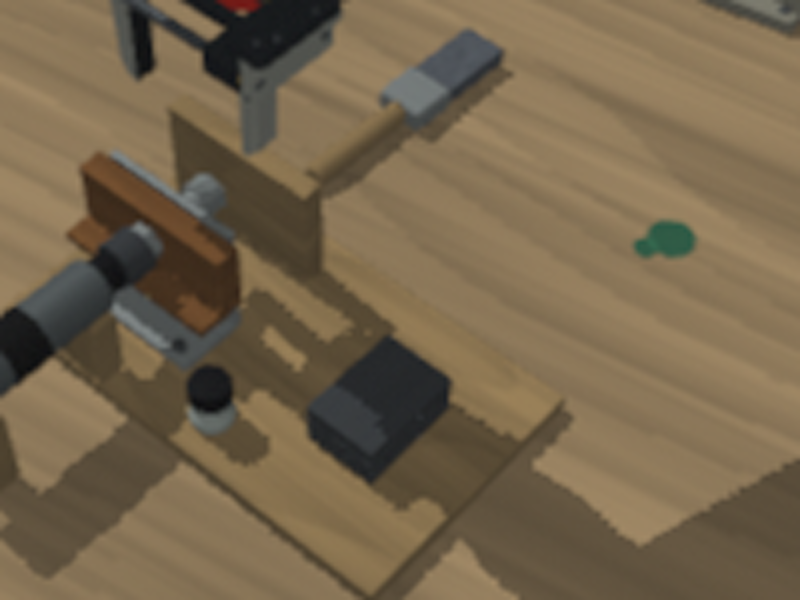

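The pile is one flush block at crop (380,405). The fingertips are at (135,75) and (258,148) above the gap. I'll check the camera bias from those tips.

```bash
python3 - <<'E'
from h import *
import pickle
np.set_printoptions(precision=1,suppress=True)
s=pickle.load(open("scene0.pkl","rb"))
S=lambda u,v:((u+.5)/4-.5+180,(v+.5)/4-.5+130)
for n,p,z in [("tips",(197,112),166),("tipL",(137,76),166),("tipR",(258,150),166),("br1",(113,154),113),("br2",(234,236),113),("railL",(172,110),105),("railR gap",(318,197),105),("rail back",(325,183),105)]: print(n,at(s,*S(*p),z/1000)*1000)
print("tips exp",((np.array([px(s,[.5666+d*np.sin(np.radians(9.4)),-.1449+d*np.cos(np.radians(9.4)),.166]) for d in(-.05,0,.05)])-[180,130]+.5)*4))
E
```

```text
tips [ 569.7 -145.6  166. ]
tipL [ 564.  -197.4  166. ]
tipR [576.3 -94.1 166. ]
br1 [ 591.  -203.5  113. ]
br2 [606.7 -94.5 113. ]
railL [ 530.3 -199.9  105. ]
railR gap [543.6 -71.3 105. ]
rail back [530.6 -74.2 105. ]
tips exp [[146.6  73.2]
 [201.2 110. ]
 [258.  148.1]]
```

```bash
python3 -m inch '[1,1,-20,0,100,1,1,-40,0,100,1,1,-50,0,100,1,1,-50,0,100,1,1,-50,0,100]' >/dev/null; python3 st.py;  python3 -m inch '[0,0,-15,0,100,0,0,-30,0,100,0,0,-45,0,100,0,0,-50,0,100,0,0,-50,0,100]' >/dev/null; python3 st.py
```

```text
13.7 [ 567.3 -142.8  115.8] yaw -9.4 F [0.3 0.2 1. ] 92.8 0.0
14.12 [ 567.3 -143.5   65.9] yaw -9.4 F [-1.2 -0.7 -0.5] 92.8 0.0
```

Free descent. Closing on the head.

```bash
python3 -m inch '[0,0,0,0,5,0,0,0,0,5,0,0,0,0,5,0,0,0,0,5,0,0,0,0,5,0,0,0,0,5,0,0,0,0,5,0,0,0,0,5,0,0,0,0,5,0,0,0,0,5]' 30 >/dev/null; python3 st.py;  python3 -m inch '[0,0,0,0,5,0,0,0,0,5,0,0,0,0,5,0,0,0,0,5,0,0,0,0,5,0,0,0,0,5]' >/dev/null; python3 st.py
```

```text
14.95 [ 567.7 -143.8   66.2] yaw -9.4 F [ 0.9 -0.3  0.3] 30.8 0.0
15.45 [ 567.5 -144.8   66.2] yaw -9.5 F [-1.2 -5.6 -1. ] 26.2 30.0
```

```bash
for i in 1 2; do python3 -m inch '[0,-1,0,0,5,0,-1,0,0,5,0,-1,0,0,5,0,-1,0,0,5,0,-1,0,0,5,0,-1,0,0,5]' 45 >/dev/null; python3 st.py; done
```

```text
15.95 [ 567.5 -144.9   66.1] yaw -9.4 F [-1.4 -2.1  0.2] 25.6 45.0
16.45 [ 567.6 -145.    66.1] yaw -9.4 F [-2.9  4.3  1.9] 25.4 45.0
```

```bash
python3 -m inch '[0,1,0,0,5,0,1,0,0,5,0,1,0,0,5,0,1,0,0,5,0,1,0,0,5,0,1,0,0,5,0,1,0,0,5,0,1,0,0,5,0,1,0,0,5,0,1,0,0,5]' 45 >/dev/null; python3 st.py; python3 - <<'E'
from h import *
print(robot.read_state()["wrist_torque"])
s=read_camera("scene"); cv2.imwrite("pics/h.png",cv2.resize(s["image"][110:230,180:340],(800,600),interpolation=cv2.INTER_CUBIC))
E
```

```text
17.28 [ 567.6 -144.9   66.2] yaw -9.4 F [-3.8 -0.4  1.2] 25.5 45.0
[0.02577798 0.69674389 0.05333855]
```

View pics/h.png

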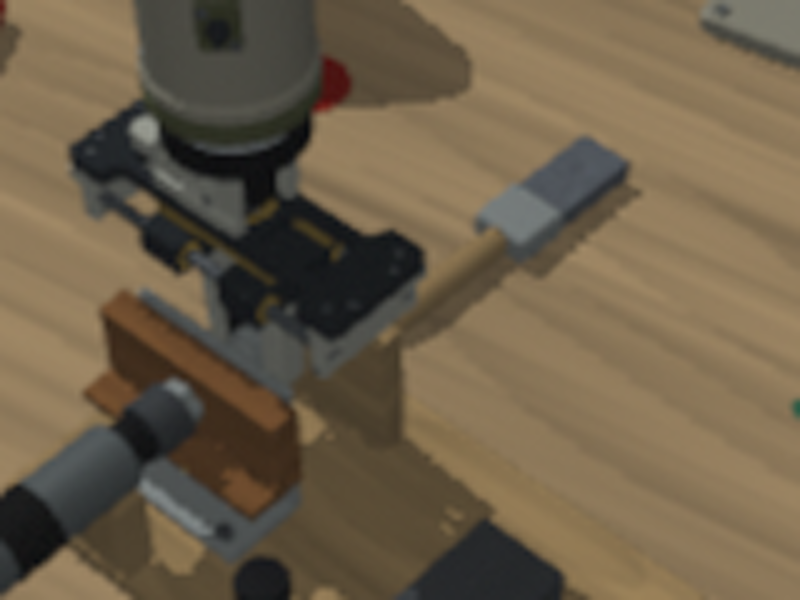

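The grip holds, but 25.5 mm suggests the hex is friction-locked about 6° off its flats. I'll ease off and regrip so the flats seat.

```bash
python3 -m inch '[0,0,0,0,33,0,0,0,0,33,0,0,0,0,33,0,0,0,0,33,0,0,0,0,5,0,0,0,0,5,0,0,0,0,5,0,0,0,0,5,0,0,0,0,5]' 20 >/dev/null; python3 st.py; python3 -m inch '[0,0,0,0,5,0,0,0,0,5,0,0,0,0,5,0,0,0,0,5,0,0,0,0,5,0,0,0,0,5]' 45 >/dev/null; python3 st.py
```

```text
18.08 [ 568.1 -145.    66.5] yaw -9.4 F [ 3.  -2.   0.6] 26.2 20.0
18.58 [ 568.1 -145.    66.5] yaw -9.4 F [ 3.9 -2.5  0.7] 25.0 45.0
```

```bash
python3 -m inch '[0,0,0,0,5,0,0,0,0,5,0,0,0,0,5,0,0,0,0,5,0,0,0,0,5,0,0,0,0,5]' 60 >/dev/null; python3 st.py; python3 -m inch '[0,0,0,0,5,0,0,0,0,5,0,0,0,0,5,0,0,0,0,5,0,0,0,0,5,0,0,0,0,5]' 60 >/dev/null; python3 st.py
```

```text
19.08 [ 568.1 -145.    66.5] yaw -9.4 F [ 4.5 -2.7  0.6] 25.5 60.0
19.58 [ 568.1 -145.    66.5] yaw -9.4 F [ 4.3 -2.4  0.4] 25.6 60.0
```

```bash
python3 -m inch '[0,0,0,0,36,0,0,0,0,36,0,0,0,0,36,0,0,0,0,36,0,0,0,0,36,0,0,0,0,36,0,0,0,0,36,0,0,0,0,36]' 60 >/dev/null; python3 st.py; python3 -m inch '[0,0,0,0,5,0,0,0,0,5,0,0,0,0,5,0,0,0,0,5,0,0,0,0,5,0,0,0,0,5,0,0,0,0,5]' 60 >/dev/null; python3 st.py;python3 -m inch '[0,0,0,0,5,0,0,0,0,5,0,0,0,0,5]' 60 >/dev/null; python3 st.py
```

```text
20.25 [ 567.7 -144.8   66.2] yaw -9.4 F [-0.8 -0.2  0.3] 33.6 0.0
20.83 [ 567.7 -144.9   66.2] yaw -9.4 F [ 0.6 -0.7 -0.3] 25.0 60.0
21.08 [ 567.7 -144.9   66.3] yaw -9.4 F [-0.4 -1.4 -0. ] 25.1 60.0
```

The opening is repeatable at about 25 mm after the extra drag time, with 60 N grip and no side load, so the head is seated and held. Handing in.

```bash
python3 -c "
from plant import job
print(job.close_job())"
```

```text
the job is handed in; nothing more can be done
None
```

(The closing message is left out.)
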